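# Centre-punch a stage insert blank with an automatic punch

### The job

Take the automatic centre punch out of its stand, put its nose through the guide hole in the bridge of the marking jig onto the metal blank, and press it straight down until its spring trips with a snap; stop there, do not lean on it until it is hard on its end stop. Then put the punch back upright in the stand with its flange resting on the block, and let go. Do not trip it anywhere else, and leave the objects round about where they stand.

Things in the scene. Friction and masses are not known exactly. Their poses are not given: they have to be found in the camera images.
- punch: automatic centre punch, plain steel, 0.25 to 0.4 kg, at the start upright in the stand. Origin on its axis at the underside of its round flange; z towards the cap. Flange 26 mm across, z = 0 to 5 mm; above it the grip, a dark cylinder 18 mm across up to z = 50 mm, then a cap 21 mm across up to z = 62 mm; below the flange a barrel 15 mm across down to z = -26 mm
- grip (a point): point on the punch's axis half way up the dark grip, 26 mm above the flange underside: the place to take it. Pressed down, the nose resists with 5 N at first, rising to about 11 N at 4.5 mm of its travel; there the spring trips and the resistance drops, to 8 N or less by 6 mm; at 7.5 mm is a hard end stop that harms the punch above 18 N. Unloaded, it springs out again
- barrel_end (a point): centre of the lower end of the punch's barrel, 26 mm below the underside of the flange. Out of it sticks a round nose, 6 mm across with a pointed end, by 24 to 36 mm at rest: how far depends on the nose collar (10 mm across, round the nose's root, standing out 2 to 14 mm), whose setting is not measured and differs from run to run; it stays put during work
- stand_hole (a point): centre of the mouth of the stand's hole, at the top of the block, z up: a round vertical hole 18 mm across (rim chamfered 2 mm), 63 mm deep; the punch's barrel and nose hang in it and its flange rests on the rim, so that the punch's origin is at this point
- stand: fixed stand: grey plastic block 56 x 56 mm on a thin steel foot 76 x 76 mm; top of the block 66 mm above the bench. Origin at the bottom centre. May be left or right of the jig
- jig: fixed marking jig: dark steel base 150 x 100 x 12 mm, on it the blank, and across the blank (along the jig's y) a steel bridge 30 x 98 mm, 8 mm thick, with the guide hole in its middle, 20 mm from the jig's centre along +x; the bridge's top is 26 mm above the bench; two screw heads on its ends stand 5 mm higher. Origin at the bottom centre
- blank: flat aluminium stage insert blank, 130 x 68 x 6 mm, fixed in the jig under the bridge; top 18 mm above the bench. Origin at its bottom centre
- mark (a point): the spot to be punched: on the blank's top face, in the centre of the guide hole, z up. The guide hole is 9 mm across, 8 mm deep, with a 3 mm chamfer at its mouth 8 mm above this point
- cube_g: bystander: black filter cube, 34 x 39 x 35 mm, standing near the jig; origin at its bottom centre
- oil_bottle_2: bystander: small brown dropper bottle, 25 mm across, 66 mm high; origin at its bottom centre
- petri_0: bystander: flat clear dish, 57 mm across, 14 mm high; origin at its bottom centre
- nose (a joint): how far the punch's nose is pushed in, in m: 0 at rest, 0.0045 when about to trip, over 0.0055 once tripped, 0.0075 at its end stop; the reading has about 1 mm of noise
There are look-alikes about, which are no part of the job. Several things have the shape of the stand; the one meant has the colours described above.

How it is judged:
By the outcome, as a careful person would: the job done as asked, in the order asked, and still so for the second after the job is handed in, with the robot touching nothing.
It also fails if it takes over 67 s, if anything falls off the work surface, if the arm or the gripper's body presses on something with over 40 N, if the wrist force passes 120 N, or if a joint passes its speed limit or range.

### The arm

A 6-joint arm with a two-finger parallel gripper is mounted at the origin on a cart in front of the work surface, level with it; the furniture and walls round the work are solid. World frame = base frame: x ahead of the robot, y to its left, z up, the work surface at z = 0. Lengths are in m, angles in degrees, forces in N, time in s.
With the tool pointing down it reaches from about 0.4 to 0.825 m from the base axis. Payload 7 kg.
Tool frame: the origin (TCP) lies midway between the tips of the shut fingers; the grasp point (between the pads) lies 19 mm behind it; z points along the fingers, y is the line along which they close (so a half turn about z gives the same grasp; the last joint's range is limited). The gripper opens to 88 mm and grips with 3 to 60 N. Pads are 19 mm wide; open, the fingers measure 130 mm over their backs; the gripper's body (78 mm by 193 mm) begins 47 mm behind the grasp point.
Start: joints at [-54.483, 20.546, 0.682, 0, -70.136, -16.507], TCP at [0.22, -0.638, 0.189] pointing down, gripper open.
Joint ranges: [-176.03, 176.03], [-82.01, 121.73], [-58.28, 71.71], [-173.87, 95.51], [-174.79, -0.11], [-173.66, 173.66]. Speed limits (degrees/s): [136.94, 136.94, 172.46, 180, 180, 180].

### API

Orientations are given as [roll, pitch, yaw] about the fixed x, y, z axes, in that order (R = Rz(yaw) Ry(pitch) Rx(roll)).
In Python, from plant import ctrl gives the robot as it stands. The module is installed in compiled form; this text tells all that it offers.
- The arm moves only by the tool send_rows, never from a script. Its argument "plan" is a list that holds one entry, the list of rows, each a list of 6 numbers: the shift along the tool's x, y, z in parts of the range, where 1.0 means 600 mm, then the turn, a rotation vector about the tool's x, y, z in normalised numbers (1 is 90 degrees). A call has 1 to 8 rows; each row is the pose to reach, as a shift and turn from the pose commanded when the call began, along the tool's axes at that moment; what a row does not reach only later rows make up. A row lasts 1/12 s, in which the tool goes at most 41.7 mm and 7.16 degrees, less where a joint would pass 70% of its speed; a pose out of reach is approached as far as the arm can. A call with a gripper value outside its range is refused whole. "fingers" is the opening, from 0 (shut) to 1 (fully open), set as the call begins (left out, the last holds). The fingers move at their own pace and stop on an object; the grip force is fixed at half the most. Time passes only in rows, so rows that repeat a pose let the fingers close. It gives the time, the measured TCP pose, the force, the opening and the grip force at its end, in the units of the state.
- ctrl.get_obs(): the state, without advancing time (a new reading comes with each control period).
- ctrl.snapshot(name): name is "scene" or "top"; returns a dict with "img" (420x560x3 uint8, red, green, blue), "K" (3x3 intrinsics, pixels), "pose" (4x4, takes a point from camera to world coordinates). Camera axes: x right, y down, z forward; pixel columns grow to the right and rows downward; lengths in m; the calibration is good to about 2 mm. A picture is of the moment at which its call begins. There is no depth.
- ctrl.close_job(): hands the job in; it is judged then, once.
The state is a dict: "clock": time; "joint_pos": joint angles; "qvel": joint speeds; "tau": joint torques, N m; "tool_pos": TCP position; "orientation": TCP orientation; "force": force on the tool from outside, world axes, zero at the start; "moment": the same for the moment, N m; "opening": finger opening in m; "gripper_force": force on a finger pad.
Only numpy, scipy, OpenCV 4.12 (cv2) and the standard library are available. Lean on these libraries where they do the work, as an engineer would, in place of code of your own. Each camera call takes 0.05 s, during which the arm holds its last target. There are 200 camera calls.

## Working session

There is one attempt and no reset: what is moved stays moved. The work goes in short steps, Python scripts to look and compute and a tool call to move; the robot and the scene stay as the last step left them, time stands still between calls to the robot, and variables do not carry over. Pictures are saved under pics/ and viewed, at most 10 in all, crops included, and the job is handed in when it is done.

Besides the shell and the picture viewer there is one more tool, called after "Emit:" by a JSON object that holds its "op" and its "data". send_rows: Moves the arm, as the interface text tells. Its arguments: {"type":"object","properties":{"plan":{"type":"array","items":{"type":"array","items":{"type":"array","items":{"type":"number"}}}},"fingers":{"type":"number"}},"required":["plan"]}

```bash
mkdir -p pics
cat > h.py <<'E'
from plant import ctrl
import numpy as np, cv2
def ray(s,u,v):
    d=np.linalg.inv(s["K"])@[u,v,1]; return s["pose"][:3,3], s["pose"][:3,:3]@d
def onz(s,u,v,z):
    o,d=ray(s,u,v); return o+d*(z-o[2])/d[2]
def proj(s,p):
    T=np.linalg.inv(s["pose"]); q=s["K"]@(T[:3,:3]@np.array(p)+T[:3,3]); return q[:2]/q[2]
def save(n,im): cv2.imwrite("pics/"+n,im[:,:,::-1])
E
python3 - <<'E'
from h import *
for n in("scene","top"):
    s=ctrl.snapshot(n); save(n+"0.png",s["img"]); print(n,s["K"].round(1).tolist(),s["pose"].round(4).tolist())
print(ctrl.get_obs())
E
```

```text
scene [[385.1, 0.0, 283.7], [0.0, 385.1, 206.1], [0.0, 0.0, 1.0]] [[-0.7436, -0.3164, 0.589, 0.0786], [-0.6681, 0.3852, -0.6366, 0.4588], [-0.0255, -0.8669, -0.4978, 0.5475], [0.0, 0.0, 0.0, 1.0]]
top [[507.0, 0.0, 286.8], [0.0, 507.0, 203.0], [0.0, 0.0, 1.0]] [[0.0045, -0.9967, 0.0812, 0.5091], [-1.0, -0.0043, 0.0033, -0.1009], [-0.003, -0.0812, -0.9967, 1.2168], [0.0, 0.0, 0.0, 1.0]]
{'clock': 0.1, 'joint_pos': array([-5.44828148e+01,  2.05886426e+01,  6.38556406e-01, -1.61369180e-02,
       -7.01345764e+01, -1.65088669e+01]), 'qvel': array([-0.07542899,  0.00860506,  0.15105296,  0.05209837,  0.06097982,
       -0.00345821]), 'tau': array([-2.38915563e-03, -5.84163594e+01,  2.93747342e+01,  7.01539546e+00,
        1.01643577e-02, -4.66920676e-05]), 'tool_pos': array([ 0.21967608, -0.63774026,  0.18820309]), 'orientation': array([ 1.79914517e+02, -9.51499430e-03, -1.60997169e+02]), 'force': array([-0.39407996, -0.09992079, -0.21913062]), 'moment': array([ 0.01787252, -0.03187895,  0.00745007]), 'gripper_force': 0.0, 'opening': 0.08783189010483596}
```

View pics/top0.png

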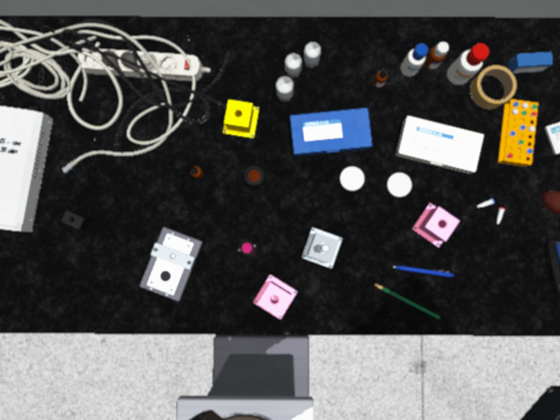

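View pics/scene0.png

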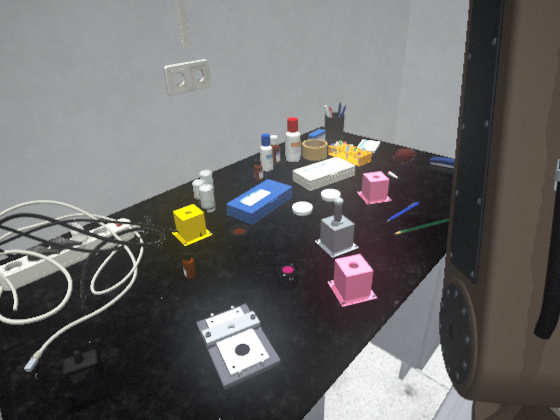

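Top view: candidates for the stand are grey block (321,248) with the punch in it, pink (275,297), pink (436,224) and yellow (240,118). I choose grey by the description. The jig is at (171,265), with the guide hole at about (172,255). I'll check with one close crop.

Run:
```python
from h import *
t=ctrl.snapshot("top")["img"]; s=ctrl.snapshot("scene")["img"]
f=lambda im,u,v,w,h,k:cv2.resize(im[v:v+h,u:u+w],None,fx=k,fy=k,interpolation=cv2.INTER_CUBIC)
a=np.vstack([np.hstack([f(t,297,220,50,37,8),f(t,147,237,50,37,8)]),np.hstack([f(s,305,190,80,60,5)[:300],f(s,190,295,80,60,5)])])
save("crop1.png",a); print(a.shape)
```

```text
(596, 800, 3)
```

View pics/crop1.png

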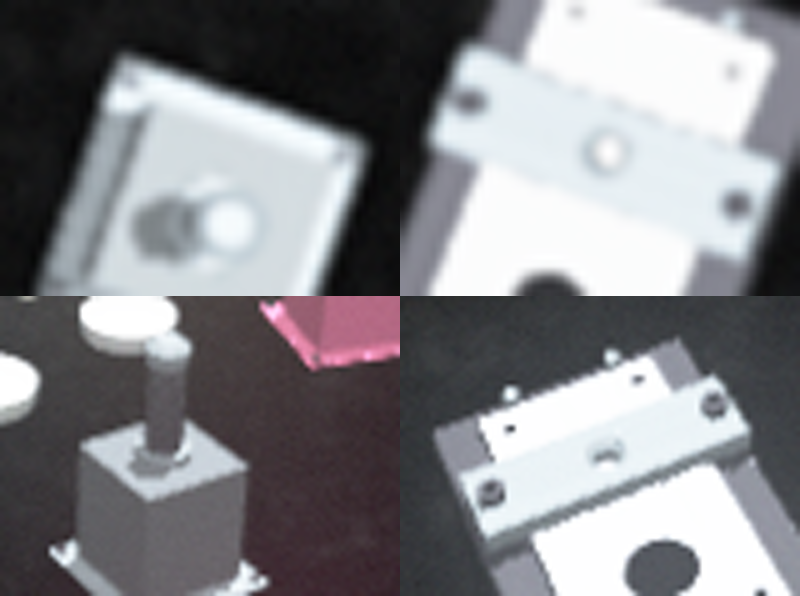

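Crop: grey block, steel foot and dark grip confirm the stand. Cap top is at top (325.1,246.8) and scene (338.2,197.9). The guide hole is at top (172.0,255.4) and scene (230.8,326.0).

Run:
```python
from h import *
T=ctrl.snapshot("top");S=ctrl.snapshot("scene")
print("cap",onz(T,325.1,246.8,.128),onz(S,338.2,197.9,.128))
print("hole",onz(T,172,255.4,.026),onz(S,230.8,326,.026))
# stand top corners (top view crop 8x at 297,220): right/top ; jig bridge screws
a=onz(T,297+127/8,220+62/8,0);b=onz(T,297+365/8,220+145/8,0)
print("stand foot edge",a,b,np.degrees(np.arctan2(*(b-a)[[1,0]])))
p=onz(T,147+69/8-.44,237+101/8-.44,.031);q=onz(T,147+336/8-.44,237+205/8-.44,.031)
print("screws",p,q,(p+q)/2,np.degrees(np.arctan2(*(p-q)[[1,0]])))
p=onz(S,190+91/5-.4,295+197/5-.4,.031);q=onz(S,190+313/5-.4,295+109/5-.4,.031)
print((p+q)/2)
from scipy.spatial.transform import Rotation as R
o=ctrl.get_obs(); print(R.from_euler('xyz',o['orientation'],degrees=True).as_matrix().round(3))
```

```text
cap [ 0.50419556 -0.17953212  0.128     ] [ 0.50445392 -0.18330213  0.128     ]
hole [0.48207185 0.171091   0.026     ] [0.48287041 0.16890093 0.026     ]
stand foot edge [ 0.54900109 -0.15954223  0.        ] [ 0.5244954  -0.23075834  0.        ] -108.98850684883766
screws [0.49642028 0.20950708 0.031     ] [0.46666122 0.13104408 0.031     ] [0.48154075 0.17027558 0.031     ] 69.22951031801844
[0.48111173 0.17044209 0.031     ]
[[-0.945 -0.326 -0.   ]
 [-0.326  0.945  0.001]
 [ 0.     0.001 -1.   ]]
```

Units first: shifts go in shares of 600 mm and turns go in shares of 90 degrees. So -41.8 cm is -0.6967, 33.9 cm is 0.565.

Emit:
{"op": "send_rows", "data": {"plan": [[[-0.6967,0.565,0,0,0,0],[-0.6967,0.565,0,0,0,0],[-0.6967,0.565,0,0,0,0],[-0.6967,0.565,0,0,0,0],[-0.6967,0.565,0,0,0,0],[-0.6967,0.565,0,0,0,0],[-0.6967,0.565,0,0,0,0],[-0.6967,0.565,0,0,0,0]]], "fingers": 1}}

```text
clock: 0.97
tool_pos: [0.3969, -0.3535, 0.1893]
orientation: [-180.0, 0.0, -161.0]
force: [1.0, -0.0, 0.4]
opening: 0.0875
gripper_force: 0.0
```

In the tool's units: -15.8 cm is -0.2633, 12.8 cm is 0.2133.

Emit:
{"op": "send_rows", "data": {"plan": [[[-0.2633,0.2133,0,0,0,0],[-0.2633,0.2133,0,0,0,0],[-0.2633,0.2133,0,0,0,0],[-0.2633,0.2133,0,0,0,0],[-0.2633,0.2133,0,0,0,0],[-0.2633,0.2133,0,0,0,0],[-0.2633,0.2133,0,0,0,0],[-0.2633,0.2133,0,0,0,0]]]}}

```text
clock: 1.63
tool_pos: [0.5038, -0.1826, 0.1889]
orientation: [180.0, -0.0, -160.9]
force: [-0.3, 0.2, -0.6]
opening: 0.0876
gripper_force: 0.0
```

In the tool's units: 11.5 cm is 0.1917, 11 cm is 0.1833.

Emit:
{"op": "send_rows", "data": {"plan": [[[-0.0017,0.0017,0.05,0,0,0],[-0.0017,0.0017,0.1,0,0,0],[-0.0017,0.0017,0.1417,0,0,0],[-0.0017,0.0017,0.1667,0,0,0],[-0.0017,0.0017,0.1833,0,0,0],[-0.0017,0.0017,0.1917,0,0,0],[-0.0017,0.0017,0.1917,0,0,0],[-0.0017,0.0017,0.1917,0,0,0]]]}}

```text
clock: 2.3
tool_pos: [0.5049, -0.1822, 0.0748]
orientation: [-180.0, 0.0, -161.0]
force: [0.2, -0.6, 0.2]
opening: 0.0878
gripper_force: 0.0
```

Emit:
{"op": "send_rows", "data": {"plan": [[[0,0,0,0,0,0],[0,0,0,0,0,0],[0,0,0,0,0,0],[0,0,0,0,0,0],[0,0,0,0,0,0],[0,0,0,0,0,0],[0,0,0,0,0,0],[0,0,0,0,0,0]]], "fingers": 0}}

```text
clock: 2.97
tool_pos: [0.5046, -0.1815, 0.0741]
orientation: [180.0, -0.0, -161.0]
force: [0.2, 0.5, -0.0]
opening: 0.0401
gripper_force: 0.0
```

Emit:
{"op": "send_rows", "data": {"plan": [[[0,0,0,0,0,0],[0,0,0,0,0,0],[0,0,0,0,0,0],[0,0,0,0,0,0],[0,0,0,0,0,0],[0,0,0,0,0,0],[0,0,0,0,0,0],[0,0,0,0,0,0]]], "fingers": 0}}

```text
clock: 3.63
tool_pos: [0.5045, -0.1815, 0.074]
orientation: [180.0, -0.0, -161.0]
force: [-0.4, 1.5, 1.4]
opening: 0.0186
gripper_force: 30.0
```

In the tool's units: -9.5 cm is -0.1583, -1.5 cm is -0.025.

Emit:
{"op": "send_rows", "data": {"plan": [[[0,0,-0.0083,0,0,0],[0,0,-0.025,0,0,0],[0,0,-0.05,0,0,0],[0,0,-0.075,0,0,0],[0,0,-0.1,0,0,0],[0,0,-0.125,0,0,0],[0,0,-0.15,0,0,0],[0,0,-0.1583,0,0,0]]]}}

```text
clock: 4.3
tool_pos: [0.5056, -0.1819, 0.172]
orientation: [-179.9, 0.2, -161.0]
force: [0.9, 0.6, -2.9]
opening: 0.0187
gripper_force: 30.0
```

In the tool's units: 17.5 cm is 0.2917, 15 cm is 0.25.

Emit:
{"op": "send_rows", "data": {"plan": [[[-0.0033,0.0133,-0.0033,0,0,0],[-0.0117,0.0417,-0.0033,0,0,0],[-0.0233,0.0833,-0.0033,0,0,0],[-0.035,0.125,-0.0033,0,0,0],[-0.0467,0.1667,-0.0033,0,0,0],[-0.0583,0.2083,-0.0033,0,0,0],[-0.07,0.25,-0.0033,0,0,0],[-0.0817,0.2917,-0.0033,0,0,0]]]}}

```text
clock: 4.97
tool_pos: [0.4928, 0.0012, 0.1704]
orientation: [180.0, -0.1, -161.0]
force: [0.2, -0.6, -2.8]
opening: 0.019
gripper_force: 30.0
```

In the tool's units: 16.5 cm is 0.275, -2.8 cm is -0.0467.

Emit:
{"op": "send_rows", "data": {"plan": [[[-0.0117,0.0417,0,0,0,0],[-0.0233,0.0833,0,0,0,0],[-0.035,0.125,0,0,0,0],[-0.0467,0.1667,0,0,0,0],[-0.0583,0.2167,0,0,0,0],[-0.0683,0.255,0,0,0,0],[-0.0733,0.2717,0,0,0,0],[-0.075,0.275,0,0,0,0]]]}}

```text
clock: 5.63
tool_pos: [0.4819, 0.1723, 0.1704]
orientation: [180.0, -0.1, -160.9]
force: [-1.5, 0.3, -4.1]
opening: 0.0187
gripper_force: 30.0
```

Run:
```python
from h import *
o=ctrl.get_obs();print(o["tool_pos"],o["orientation"],o["force"],o["opening"])
S=ctrl.snapshot("scene");T=ctrl.snapshot("top")
p=o["tool_pos"]
for z in(-.007,-.033,-.065,):print(proj(S,p+[0,0,z]))
print(proj(S,[.4825,.17,.026]))
u,v=180,230
f=cv2.resize(S["img"][v:v+120,u:u+110],None,fx=5,fy=5,interpolation=cv2.INTER_CUBIC)
save("crop2.png",f)
```

```text
[0.48193019 0.17231436 0.17041271] [ 1.79996495e+02 -5.40751546e-02 -1.60868447e+02] [-1.52834135  0.30041163 -4.10319949] 0.018724904982806254
[221.44085773 265.92356668]
[223.14077059 278.58832642]
[225.13858012 293.47248809]
[230.46946156 326.46704766]
```

View pics/crop2.png

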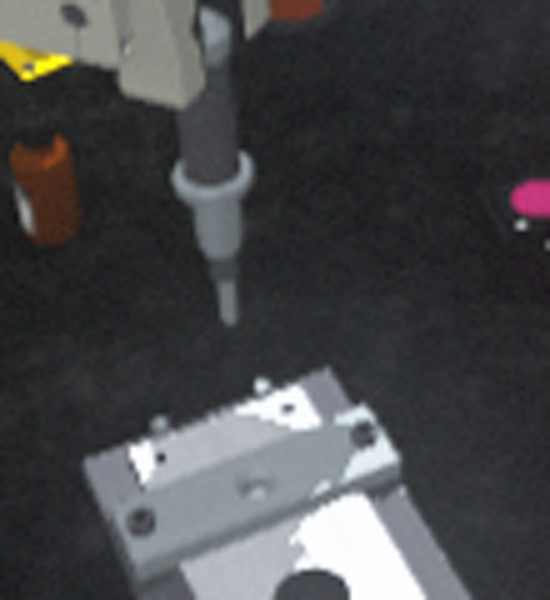

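Picture: the punch hangs upright in the gripper, flange at scene (222.7,267), barrel end about (224,281), nose tip (226.1,294.9). The guide hole is at (230.8,326). Now align and go down to just above the bridge.

In the tool's units: 6.2 cm is 0.1033, -0.25 cm is -0.0042.

Emit:
{"op": "send_rows", "data": {"plan": [[[0,-0.0042,0.0167,0,0,0],[0,-0.0042,0.0333,0,0,0],[0,-0.0042,0.05,0,0,0],[0,-0.0042,0.0667,0,0,0],[0,-0.0042,0.0833,0,0,0],[0,-0.0042,0.0967,0,0,0],[0,-0.0042,0.1033,0,0,0],[0,-0.0042,0.1033,0,0,0]]]}}

```text
clock: 6.4
tool_pos: [0.4829, 0.1676, 0.1078]
orientation: [-180.0, -0.1, -161.0]
force: [-1.0, 0.3, -3.3]
opening: 0.0188
gripper_force: 30.0
```

Emit:
{"op": "send_rows", "data": {"plan": [[[0,0,0,0,0,0],[0,0,0,0,0,0],[0,0,0,0,0,0],[0,0,0,0,0,0]]]}}

```text
clock: 6.73
tool_pos: [0.4837, 0.1684, 0.1096]
orientation: [180.0, 0.1, -161.0]
force: [0.2, -0.3, -3.2]
opening: 0.0193
gripper_force: 30.0
```

Run:
```python
from h import *
o=ctrl.get_obs();print(o["tool_pos"],o["orientation"],o["force"],o["opening"])
S=ctrl.snapshot("scene")
p=o["tool_pos"]
for z in(-.007,-.033,-.063,):print(proj(S,p+[0,0,z]))
u,v=195,275
f=cv2.resize(S["img"][v:v+75,u:u+75],None,fx=8,fy=8,interpolation=cv2.INTER_CUBIC)
save("crop3.png",f)
```

```text
[0.48373733 0.16842374 0.10955741] [ 1.79979581e+02  5.41012729e-02 -1.60981276e+02] [ 0.23142148 -0.28365621 -3.19837994] 0.019274623516318572
[226.38202014 293.04157283]
[227.89729421 304.52146365]
[229.57324483 317.21865849]
```

View pics/crop3.png

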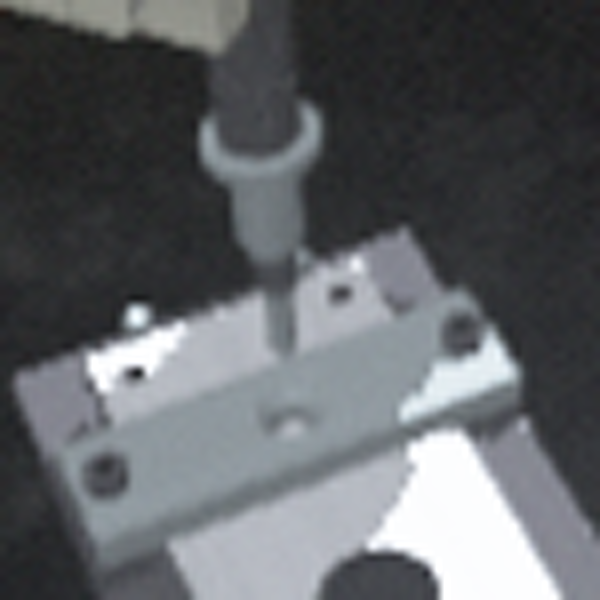

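Nose tip is at scene (230.6,318.9) and the hole mouth centre at (230.7,326.8). Allowing for the descent slope, the nose is about 1.5 mm to the right of it. The pose readings carry about 1 mm of noise, so I'll average them.

```bash
cat >> h.py <<'E'
def avg(n=12):
    P=[];F=[];Z=[]
    for _ in range(n):
        ctrl.snapshot("top"); o=ctrl.get_obs(); P.append(o["tool_pos"]);F.append(o["force"]);Z.append(o["orientation"])
    print(o["clock"],np.mean(P,0).round(5),np.std(P,0).round(5),np.mean(F,0).round(2),np.std(F,0).round(2),np.abs(np.mean(np.abs(Z),0)).round(2)); return np.mean(P,0)
E
python3 -c "
from h import *
avg()
print([k for k in ctrl.get_obs()])"
```

```text
7.3833 [0.48351 0.16818 0.10916] [5.0e-05 5.0e-05 1.2e-04] [ 0.22 -0.04 -3.04] [0.38 0.3  0.52] [1.8000e+02 1.0000e-02 1.6099e+02]
['clock', 'joint_pos', 'qvel', 'tau', 'tool_pos', 'orientation', 'force', 'moment', 'gripper_force', 'opening']
```

In the tool's units: 1.4 cm is 0.0233, 1.1 cm is 0.0183.

Emit:
{"op": "send_rows", "data": {"plan": [[[0,0.0017,0.0033,0,0,0],[0,0.0033,0.0083,0,0,0],[0,0.0033,0.0133,0,0,0],[0,0.0033,0.0183,0,0,0],[0,0.0033,0.0233,0,0,0],[0,0.0033,0.0233,0,0,0],[0,0.0033,0.0233,0,0,0]]]}}

```text
clock: 7.97
tool_pos: [0.4827, 0.1699, 0.0947]
orientation: [-180.0, -0.0, -161.0]
force: [-0.5, 0.7, -3.5]
opening: 0.0193
gripper_force: 30.0
```

Run:
```python
from h import *
avg(4)
S=ctrl.snapshot("scene")
u,v=205,295
f=cv2.resize(S["img"][v:v+55,u:u+55],None,fx=10,fy=10,interpolation=cv2.INTER_CUBIC)
save("crop4.png",f)
```

```text
8.1667 [0.48292 0.17005 0.09514] [6.e-05 4.e-05 9.e-05] [ 0.66  0.36 -3.3 ] [0.95 0.21 0.18] [1.8000e+02 1.0000e-02 1.6099e+02]
```

View pics/crop4.png

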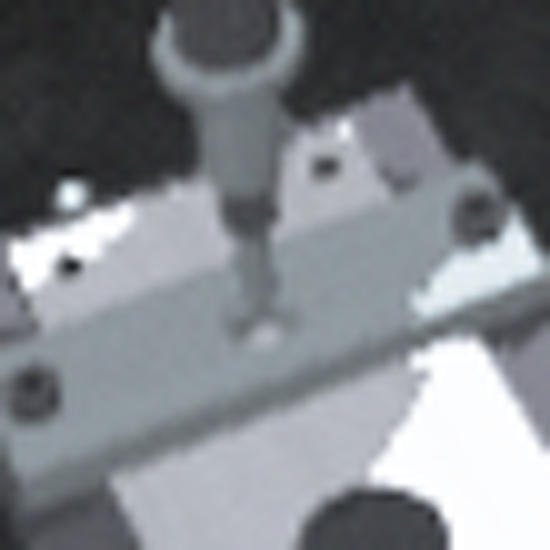

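The tip is at about (260,315) in the crop, centred in the mouth of the hole (about 262,325). Going on down with force checks.

In the tool's units: 0.6 cm is 0.01, 0.45 cm is 0.0075.

Emit:
{"op": "send_rows", "data": {"plan": [[[0,0,0.0025,0,0,0],[0,0,0.005,0,0,0],[0,0,0.0075,0,0,0],[0,0,0.01,0,0,0],[0,0,0.01,0,0,0],[0,0,0.01,0,0,0]]]}}

```text
clock: 8.72
tool_pos: [0.4827, 0.17, 0.0889]
orientation: [-180.0, -0.0, -161.0]
force: [-0.3, -0.1, -3.1]
opening: 0.0191
gripper_force: 30.0
```

In the tool's units: 0.2 cm is 0.0033, 0.1 cm is 0.0017.

Emit:
{"op": "send_rows", "data": {"plan": [[[0,0,0.0017,0,0,0],[0,0,0.0033,0,0,0],[0,0,0.0033,0,0,0],[0,0,0.0033,0,0,0]]]}}

```text
clock: 9.05
tool_pos: [0.4828, 0.17, 0.087]
orientation: [-180.0, -0.0, -161.0]
force: [0.6, 0.8, -4.0]
opening: 0.0187
gripper_force: 30.0
```

In the tool's units: 0.2 cm is 0.0033, 0.1 cm is 0.0017.

Emit:
{"op": "send_rows", "data": {"plan": [[[0,0,0.0017,0,0,0],[0,0,0.0033,0,0,0],[0,0,0.0033,0,0,0],[0,0,0.0033,0,0,0]]]}}

```text
clock: 9.38
tool_pos: [0.4828, 0.17, 0.085]
orientation: [-180.0, -0.0, -161.0]
force: [0.1, 0.0, -3.3]
opening: 0.0194
gripper_force: 30.0
```

In the tool's units: 0.2 cm is 0.0033, 0.1 cm is 0.0017.

Emit:
{"op": "send_rows", "data": {"plan": [[[0,0,0.0017,0,0,0],[0,0,0.0033,0,0,0],[0,0,0.0033,0,0,0],[0,0,0.0033,0,0,0]]]}}

```text
clock: 9.72
tool_pos: [0.4832, 0.1702, 0.0834]
orientation: [180.0, 0.0, -161.0]
force: [0.6, -0.9, 0.6]
opening: 0.0193
gripper_force: 30.0
```

```bash
python3 -c "
from h import *
avg(6)"
```

```text
10.0167 [0.48306 0.17017 0.08332] [6.e-05 4.e-05 6.e-05] [ 0.   -0.03  0.94] [0.39 0.53 0.33] [1.8000e+02 3.0000e-02 1.6098e+02]
```

In the tool's units: 0.2 cm is 0.0033, 0.15 cm is 0.0025.

Emit:
{"op": "send_rows", "data": {"plan": [[[0,0,0.0008,0,0,0],[0,0,0.0017,0,0,0],[0,0,0.0025,0,0,0],[0,0,0.0033,0,0,0],[0,0,0.0033,0,0,0],[0,0,0.0033,0,0,0]]]}}

```text
clock: 10.52
tool_pos: [0.483, 0.1702, 0.0813]
orientation: [180.0, 0.0, -161.0]
force: [-0.5, -0.7, 4.2]
opening: 0.019
gripper_force: 30.0
```

```bash
python3 -c "
from h import *
avg(4)"
```

```text
10.7167 [0.48296 0.17011 0.0812 ] [2.e-05 1.e-05 1.e-05] [-0.03 -0.04  4.93] [0.43 0.32 0.33] [1.8000e+02 2.0000e-02 1.6099e+02]
```

In the tool's units: 0.15 cm is 0.0025, 0.1 cm is 0.0017.

Emit:
{"op": "send_rows", "data": {"plan": [[[0,0,0.0008,0,0,0],[0,0,0.0017,0,0,0],[0,0,0.0025,0,0,0],[0,0,0.0025,0,0,0]]]}}

```text
clock: 11.05
tool_pos: [0.4835, 0.1703, 0.0801]
orientation: [180.0, 0.1, -161.0]
force: [-0.6, 0.4, 7.6]
opening: 0.0193
gripper_force: 30.0
```

In the tool's units: 0.05 cm is 0.0008.

Emit:
{"op": "send_rows", "data": {"plan": [[[0,0,0.0008,0,0,0],[0,0,0.0008,0,0,0],[0,0,0.0008,0,0,0]]]}}

```text
clock: 11.3
tool_pos: [0.4835, 0.1704, 0.0797]
orientation: [180.0, 0.1, -161.0]
force: [0.3, 0.3, 7.2]
opening: 0.0192
gripper_force: 30.0
```

```bash
python3 -c "
from h import *
avg(4)"
```

```text
11.5 [0.48344 0.17035 0.07967] [0.e+00 1.e-05 1.e-05] [-0.01 -0.73  7.93] [0.75 0.45 0.41] [1.7999e+02 8.0000e-02 1.6097e+02]
```

In the tool's units: 0.05 cm is 0.0008.

Emit:
{"op": "send_rows", "data": {"plan": [[[0,0,0.0008,0,0,0],[0,0,0.0008,0,0,0],[0,0,0.0008,0,0,0]]]}}

```text
clock: 11.75
tool_pos: [0.4836, 0.1704, 0.0793]
orientation: [180.0, 0.1, -161.0]
force: [-0.3, 0.3, 8.4]
opening: 0.0189
gripper_force: 30.0
```

```bash
python3 -c "
from h import *
avg(3)"
```

```text
11.9 [0.48358 0.17042 0.0793 ] [2.e-05 2.e-05 2.e-05] [ 0.87 -0.2   9.09] [0.29 0.25 0.18] [1.7999e+02 9.0000e-02 1.6097e+02]
```

In the tool's units: 0.05 cm is 0.0008.

Emit:
{"op": "send_rows", "data": {"plan": [[[0,0,0.0008,0,0,0],[0,0,0.0008,0,0,0],[0,0,0.0008,0,0,0]]]}}

```text
clock: 12.15
tool_pos: [0.4836, 0.1704, 0.0788]
orientation: [180.0, 0.1, -161.0]
force: [0.5, 0.0, 9.2]
opening: 0.0189
gripper_force: 30.0
```

```bash
python3 -c "
from h import *
avg(3)"
```

```text
12.3 [0.48358 0.17042 0.0788 ] [1.e-05 1.e-05 2.e-05] [ 0.18 -0.06  8.71] [0.9  0.12 0.5 ] [1.7999e+02 9.0000e-02 1.6097e+02]
```

In the tool's units: 0.05 cm is 0.0008.

Emit:
{"op": "send_rows", "data": {"plan": [[[0,0,0.0008,0,0,0],[0,0,0.0008,0,0,0],[0,0,0.0008,0,0,0]]]}}

```text
clock: 12.55
tool_pos: [0.4836, 0.1704, 0.0783]
orientation: [180.0, 0.1, -161.0]
force: [0.2, 0.4, 9.0]
opening: 0.0192
gripper_force: 30.0
```

```bash
python3 -c "
from h import *
avg(3)"
```

```text
12.7 [0.48348 0.17036 0.07822] [2.e-05 1.e-05 2.e-05] [-0.22 -0.41  7.32] [0.14 0.15 0.55] [1.7999e+02 8.0000e-02 1.6097e+02]
```

In the tool's units: 0.05 cm is 0.0008.

Emit:
{"op": "send_rows", "data": {"plan": [[[0,0,0.0008,0,0,0],[0,0,0.0008,0,0,0],[0,0,0.0008,0,0,0]]]}}

```text
clock: 12.95
tool_pos: [0.4831, 0.1702, 0.0774]
orientation: [180.0, 0.0, -161.0]
force: [0.0, -0.3, 6.6]
opening: 0.019
gripper_force: 30.0
```

```bash
python3 -c "
from h import *
avg(3)"
```

```text
13.1 [0.48304 0.17016 0.07728] [3.e-05 2.e-05 3.e-05] [ 0.35 -0.05  5.42] [0.18 0.68 0.25] [1.8000e+02 3.0000e-02 1.6098e+02]
```

In the tool's units: 0.03 cm is 0.0005.

Emit:
{"op": "send_rows", "data": {"plan": [[[0,0,0.0005,0,0,0],[0,0,0.0005,0,0,0],[0,0,0.0005,0,0,0]]]}}

```text
clock: 13.35
tool_pos: [0.4825, 0.1699, 0.0765]
orientation: [-180.0, -0.0, -161.0]
force: [0.2, 1.2, 2.4]
opening: 0.0193
gripper_force: 30.0
```

```bash
python3 -c "
from h import *
avg(3)"
```

```text
13.5 [0.48249 0.16987 0.07644] [1.e-05 0.e+00 1.e-05] [-0.02  0.03  1.24] [0.49 0.33 0.11] [1.80e+02 4.00e-02 1.61e+02]
```

Tripped: the force peaked at 12 N net and dropped to 4 N. Retract and return.

In the tool's units: -9.6 cm is -0.16, -9 cm is -0.15.

Emit:
{"op": "send_rows", "data": {"plan": [[[0,0,-0.0083,0,0,0],[0,0,-0.025,0,0,0],[0,0,-0.05,0,0,0],[0,0,-0.075,0,0,0],[0,0,-0.1,0,0,0],[0,0,-0.125,0,0,0],[0,0,-0.15,0,0,0],[0,0,-0.16,0,0,0]]]}}

```text
clock: 14.17
tool_pos: [0.4832, 0.1703, 0.175]
orientation: [180.0, 0.1, -161.0]
force: [1.0, 0.2, -2.3]
opening: 0.0191
gripper_force: 30.0
```

In the tool's units: -17.5 cm is -0.2917, -15 cm is -0.25.

Emit:
{"op": "send_rows", "data": {"plan": [[[0.0033,-0.0133,0,0,0,0],[0.0117,-0.0417,0,0,0,0],[0.0233,-0.0833,0,0,0,0],[0.035,-0.125,0,0,0,0],[0.0467,-0.1667,0,0,0,0],[0.0583,-0.2083,0,0,0,0],[0.07,-0.25,0,0,0,0],[0.0817,-0.2917,0,0,0,0]]]}}

```text
clock: 14.83
tool_pos: [0.4923, -0.0131, 0.1718]
orientation: [180.0, -0.1, -161.0]
force: [1.3, 0.8, -3.6]
opening: 0.0186
gripper_force: 30.0
```

In the tool's units: -16.4 cm is -0.2733, -16.2 cm is -0.27.

Emit:
{"op": "send_rows", "data": {"plan": [[[0.0117,-0.0417,0,0,0,0],[0.0233,-0.0833,0,0,0,0],[0.035,-0.125,0,0,0,0],[0.0467,-0.1667,0,0,0,0],[0.0583,-0.2167,0,0,0,0],[0.0683,-0.2533,0,0,0,0],[0.0733,-0.27,0,0,0,0],[0.075,-0.2733,0,0,0,0]]]}}

```text
clock: 15.5
tool_pos: [0.5032, -0.1829, 0.1715]
orientation: [179.9, -0.1, -161.1]
force: [-0.8, 0.3, -3.3]
opening: 0.0187
gripper_force: 30.0
```

Run:
```python
from h import *
avg(12); avg(3)
S=ctrl.snapshot("scene")
u,v=300,150
f=cv2.resize(S["img"][v:v+100,u:u+75],None,fx=6,fy=6,interpolation=cv2.INTER_CUBIC)
save("crop5.png",f)
```

```text
16.1 [ 0.50414 -0.18067  0.17255] [0.00042 0.00056 0.00041] [ 0.33 -0.19 -3.32] [0.53 0.62 0.44] [1.7998e+02 3.0000e-02 1.6097e+02]
16.25 [ 0.50441 -0.18089  0.17281] [3.e-05 6.e-05 3.e-05] [-0.06  0.03 -4.09] [0.38 0.34 0.1 ] [1.8000e+02 1.0000e-02 1.6097e+02]
```

View pics/crop5.png

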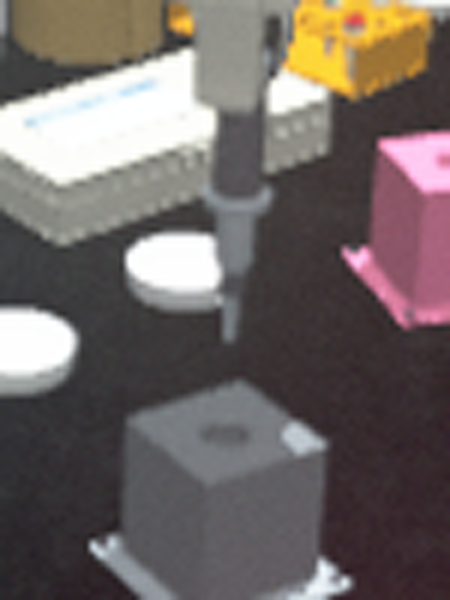

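The block's hole is at crop (225,434) and the nose tip at (229,340). It comes down to about 226, so it is aligned, with perhaps 1–2° of tilt. Lower with force checks.

In the tool's units: 6 cm is 0.1, 1.5 cm is 0.025.

Emit:
{"op": "send_rows", "data": {"plan": [[[0,-0.0008,0.0083,0,0,0],[0,-0.0008,0.025,0,0,0],[0,-0.0008,0.0417,0,0,0],[0,-0.0008,0.0583,0,0,0],[0,-0.0008,0.075,0,0,0],[0,-0.0008,0.09,0,0,0],[0,-0.0008,0.1,0,0,0],[0,-0.0008,0.1,0,0,0]]]}}

```text
clock: 16.97
tool_pos: [0.5035, -0.1815, 0.1109]
orientation: [179.9, -0.2, -161.0]
force: [-0.2, 0.2, -3.4]
opening: 0.0186
gripper_force: 30.0
```

In the tool's units: 2 cm is 0.0333, 1.8 cm is 0.03.

Emit:
{"op": "send_rows", "data": {"plan": [[[0,0,0.005,0,0,0],[0,0,0.0117,0,0,0],[0,0,0.0183,0,0,0],[0,0,0.025,0,0,0],[0,0,0.03,0,0,0],[0,0,0.0333,0,0,0],[0,0,0.0333,0,0,0]]]}}

```text
clock: 17.55
tool_pos: [0.5043, -0.1815, 0.0923]
orientation: [180.0, -0.0, -161.0]
force: [0.1, -0.3, -3.4]
opening: 0.0189
gripper_force: 30.0
```

In the tool's units: 1.4 cm is 0.0233, 1.3 cm is 0.0217.

Emit:
{"op": "send_rows", "data": {"plan": [[[0,0,0.0033,0,0,0],[0,0,0.0067,0,0,0],[0,0,0.0117,0,0,0],[0,0,0.0167,0,0,0],[0,0,0.0217,0,0,0],[0,0,0.0233,0,0,0],[0,0,0.0233,0,0,0],[0,0,0.0233,0,0,0]]]}}

```text
clock: 18.22
tool_pos: [0.5045, -0.1816, 0.0787]
orientation: [180.0, -0.0, -161.0]
force: [0.5, -0.4, -3.3]
opening: 0.0191
gripper_force: 30.0
```

```bash
python3 -c "
from h import *
avg(4)"
```

```text
18.4167 [ 0.50466 -0.18159  0.07888] [4.e-05 1.e-05 4.e-05] [-0.   -0.15 -3.1 ] [0.51 0.42 0.36] [1.7999e+02 1.0000e-02 1.6099e+02]
```

In the tool's units: 0.4 cm is 0.0067, 0.3 cm is 0.005.

Emit:
{"op": "send_rows", "data": {"plan": [[[0,0,0.0017,0,0,0],[0,0,0.0033,0,0,0],[0,0,0.005,0,0,0],[0,0,0.0067,0,0,0],[0,0,0.0067,0,0,0],[0,0,0.0067,0,0,0]]]}}

```text
clock: 18.92
tool_pos: [0.5044, -0.1816, 0.0746]
orientation: [180.0, -0.0, -161.0]
force: [0.5, 0.2, -3.8]
opening: 0.019
gripper_force: 30.0
```

In the tool's units: 0.1 cm is 0.0017, 0.05 cm is 0.0008.

Emit:
{"op": "send_rows", "data": {"plan": [[[0,0,0.0008,0,0,0],[0,0,0.0017,0,0,0],[0,0,0.0017,0,0,0],[0,0,0.0017,0,0,0]]]}}

```text
clock: 19.25
tool_pos: [0.5048, -0.1816, 0.074]
orientation: [-180.0, 0.0, -161.0]
force: [-0.0, 0.8, -0.3]
opening: 0.019
gripper_force: 30.0
```

The flange is touching; release.

Emit:
{"op": "send_rows", "data": {"plan": [[[0,0,0,0,0,0],[0,0,0,0,0,0],[0,0,0,0,0,0],[0,0,0,0,0,0],[0,0,0,0,0,0],[0,0,0,0,0,0],[0,0,0,0,0,0],[0,0,0,0,0,0]]], "fingers": 0.7}}

```text
clock: 19.92
tool_pos: [0.5045, -0.1816, 0.0737]
orientation: [180.0, -0.0, -161.0]
force: [-0.7, -0.9, -0.2]
opening: 0.0606
gripper_force: 0.0
```

In the tool's units: -14 cm is -0.2333, -12 cm is -0.2.

Emit:
{"op": "send_rows", "data": {"plan": [[[0,0,0,0,0,0],[0,0,-0.0083,0,0,0],[0,0,-0.0333,0,0,0],[0,0,-0.0667,0,0,0],[0,0,-0.1,0,0,0],[0,0,-0.15,0,0,0],[0,0,-0.2,0,0,0],[0,0,-0.2333,0,0,0]]]}}

```text
clock: 20.58
tool_pos: [0.5053, -0.1819, 0.2173]
orientation: [-179.9, 0.2, -161.0]
force: [-0.2, -0.7, 0.9]
opening: 0.0612
gripper_force: 0.0
```

Run:
```python
from h import *
avg(4)
S=ctrl.snapshot("scene")
u,v=300,160
f=cv2.resize(S["img"][v:v+100,u:u+90],None,fx=6,fy=6,interpolation=cv2.INTER_CUBIC)
save("crop6.png",f)
```

```text
20.7833 [ 0.50601 -0.18189  0.21738] [0.00098 0.00038 0.00242] [ 0.72 -0.37  0.77] [1.33 0.31 2.42] [179.86   0.27 160.97]
```

View pics/crop6.png

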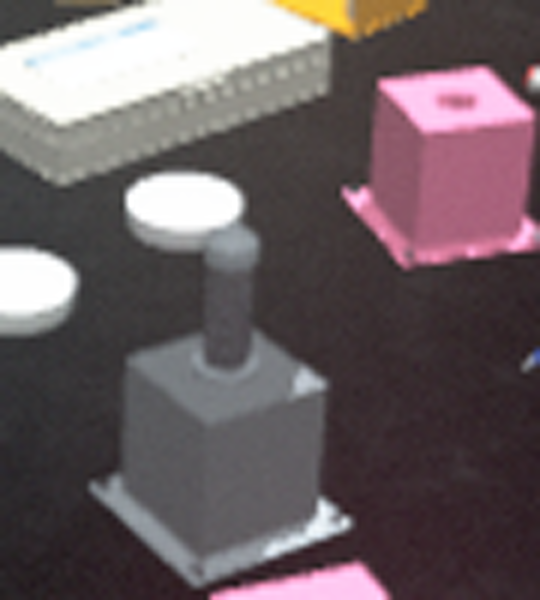

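The punch stands upright in the grey block, with its flange on the top at crop (225,362) and the gripper clear.

```bash
python3 -c "
from h import *
print(ctrl.close_job())"
```

```text
the job is handed in; nothing more can be done
None
```

The punch tripped once on the blank through the guide hole (about 12 N peak, then a drop to about 4 N, with no sign of the end stop), it is back upright in the grey stand with its flange on the block, and the job is handed in at about 21 s.

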